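# Clamp a block under a guarded press lever

### The arm

A 6-joint arm with a two-finger parallel gripper is mounted at the origin on a cart in front of the work surface, level with it; the furniture and walls round the work are solid. World frame = base frame: x ahead of the robot, y to its left, z up, the work surface at z = 0. Lengths are in m, angles in rad, forces in N, time in s.
With the tool pointing down it reaches from about 0.3 to 0.85 m from the base axis. Payload 4.2 kg.
Tool frame: the origin (TCP) lies at the very end of the fingers, on their centre line; the grasp point (between the pads) lies 19 mm behind it; z points along the fingers, y is the line along which they close (so a half turn about z gives the same grasp; the last joint's range is limited). The gripper opens to 91 mm and grips with 3 to 60 N. Pads are 32 mm wide; open, the fingers measure 118 mm over their backs; the gripper's body (76 mm by 178 mm) begins 60 mm behind the grasp point.
Start: joints at [-1.333, 0.32, 1.565, -0, 1.257, -0.02], TCP at [0.147, -0.556, 0.214] pointing down, gripper open.
Joint ranges: [-3.11, 3.11], [-0.84, 2.01], [0.21, 2.61], [-1.34, 4.49], [0.05, 2.63], [-2.56, 2.56]. Speed limits (rad/s): [2.57, 2.57, 3.14, 3.14, 3.14, 3.14].

### API

Orientations are given as [roll, pitch, yaw] about the fixed x, y, z axes, in that order (R = Rz(yaw) Ry(pitch) Rx(roll)).
In Python, from rig import r, get_image, camera_model gives the robot as it stands.
- The arm moves only by the tool carry_out, never from a script. Its argument "increments" is a list that holds one entry, the list of rows, each a list of 7 numbers: the shift along the tool's x, y, z normalised to -1 to 1, where 1 is 150 mm, then the turn, a rotation vector about the tool's x, y, z normalised to -1 to 1, where 1 is 2 rad, then the closure, from 0 (fully open) to 1 (shut). A call has 1 to 5 rows; each row is the pose to reach, as a shift and turn from the pose commanded when the call began, along the tool's axes at that moment; what a row does not reach only later rows make up. A row lasts 1/8 s, in which the tool goes at most 62.5 mm and 10.7 degrees, less where a joint would pass 70% of its speed; a pose out of reach is approached as far as the arm can. A call with a number of a shift or a turn outside -1 to 1 is refused whole. A call with a gripper value outside its range is refused whole. The fingers move at their own pace and stop on an object; the grip force is fixed at half the most. Time passes only in rows, so rows that repeat a pose let the fingers close. It gives the time, the measured TCP pose, the force, the opening and the grip force at its end, in the units of the state.
- r.read_state(): the state, without advancing time (a new reading comes with each control period).
- get_image(name): name is "scene" or "top" or "wrist"; returns the picture (384x512x3 uint8, blue, green, red); there is no depth.
- camera_model(name): a dict with "fx", "fy", "cx", "cy" (pixels), "T" (4x4, takes a point from camera to world coordinates). Camera axes: x right, y down, z forward; pixel columns grow to the right and rows downward; lengths in m; the calibration is good to about 2 mm. A picture is of the moment at which its call begins: read the wrist's pose just before it. camera_model takes no time and is no camera call; for the wrist camera it gives the pose at the moment of the call.
- r.sign_off(): hands the job in; it is judged then, once.
The state is a dict: "time": time; "joint_pos": joint angles; "qvel": joint speeds; "tau": joint torques, N m; "tcp_pos": TCP position; "ee_rot": TCP orientation; "contact_force": force on the tool from outside, world axes, zero at the start; "ft_torque": the same for the moment, N m; "width": finger opening in m; "gripper_force": force on a finger pad.
Only numpy, scipy, OpenCV 4.12 (cv2) and the standard library are available. Lean on these libraries where they do the work, as an engineer would, in place of code of your own. Each camera call takes 0.05 s, during which the arm holds its last target. There are 200 camera calls.

### The job

Push the guard's shutter fully open by its black ridge, reach down through the window and press the red lever pad all the way down so that the rubber foot clamps the wooden block, then push the shutter fully shut again. Push with the fingertips without pinching the ridge or lifting anything, never touch the guard itself (yellow frame, window edges, steel guides, clear panels), and leave the block and the other things on the bench where they are.

Things in the scene. Friction and masses are not known exactly. Their poses are not given: they have to be found in the camera images.
- guard: Fixed guard box on a steel base: yellow frame, clear side panels, 120 mm (x) x 260 mm (y) x 125 mm high. Place varies, turned up to 0.25 rad. Origin: window centre, level with the upper face of the yellow top plate, 125 mm above the bench. Own x points away from the robot when unturned, y left, z up; it spans y -185 to +75 mm. Must not be touched.
- window (a point): Centre of the window in the guard's top plate (same point and axes as the guard's origin). The opening is 90 mm (x) by 100 mm (y), the plate 5 mm thick. Two steel guide strips along y, 10 mm wide, centred at x = +-55 mm, stand 8 mm above the plate; they belong to the guard.
- shutter (a joint): Position in m of the aluminium shutter plate (94 x 110 x 4 mm, upper face 5 mm above the top plate) that slides over the window: 0 = fully shut (end stop), 0.12 = fully open (end stop), growing as it slides along the guard's own -y. Starts between 0 and 0.03. About 1.5 N of friction; it stays where it is left.
- shutter_ridge (a point): Centre of the black ridge across the middle of the shutter: 66 mm along the guard's x, 14 mm thick along y; a foot flange 22 mm thick along y rises 3 mm above the shutter plate. Ridge top 12 mm above this point, shutter's upper face 11 mm below it. With the shutter shut it lies at x = 0, y = +1, z = +16 mm from the guard's origin; moves with the shutter. Axes as the guard's.
- lever (a joint): Angle in rad of the lever behind the window: 0 = fully up, growing as it is pressed down; its foot meets the wooden block at 0.17 and stops there. Starts between 0 and 0.03. Stiff hinge: takes about 3 N at the pad and stays where it is left.
- lever_pad (a point): Centre of the upper face of the red press pad (44 mm along the guard's x, 50 mm along y) at the lever's end, under the window; about 10 mm below the top plate's upper face when up and about 35 mm below it when pressed down. The lever runs from the pad along the guard's -y to its hinge, 148 mm away.
- block: Dark wooden block, 50 x 70 x 50 mm high, loose in the press under the lever's foot; origin at the centre of its underside, 15 mm above the bench. To be clamped, not moved.
- screw_tin: Bystander: round tin, 76 mm across, 58 mm high, origin under its centre.
- masking_tape: Bystander: roll of cream masking tape, 104 mm across, 25 mm high, origin under its centre.
- electrical_tape: Bystander: small roll of black tape, 53 mm across, 19 mm high, origin under its centre.
- tape_measure: Bystander: yellow tape measure, 39 x 90 x 66 mm, origin under its centre.
- sanding_block: Bystander: light wooden block, 60 x 95 x 38 mm, origin under its centre.
- glue_pan: Bystander: small black pan, 119 x 204 x 34 mm, origin under its centre.

How it is judged:
On the way, in this order (a step that is already met when the one before it is completed fails the run):
1. the shutter is pushed open (at least 105 of its 120 mm) while the lever is still up (value of joint shutter above 0.105 m and value of joint lever below 0.1 rad), for 0.2 s.
2. the lever is pressed down onto the block (value of joint lever above 0.155 rad), for 0.1 s.
At the end, for the whole second after the job is handed in: The lever is down on the block (within about 2 mm at the foot), the shutter is shut to within 8 mm, and the block lies at rest within 10 mm of where it was (value of joint lever above 0.155 rad and value of joint shutter below 0.008 m and distance of block from where it was at the start of the episode below 0.01 m and linear speed of block below 0.01 m/s); the robot touches nothing.
It fails at once if the robot touches the guard (more than 1 N) (contact force between any of the fingers, the arm and guard above 1 N).
It fails at once if the block is touched by the robot, lifted or moved by more than 15 mm (contact force between any of the fingers, the arm and block above 0.5 N or distance of block from where it was at the start of the episode above 0.015 m).
It fails at once if a bystander is moved by more than 20 mm (distance of any of screw_tin, masking_tape, electrical_tape, tape_measure, sanding_block, glue_pan from where it was at the start of the episode above 0.02 m).
It fails at once if the ridge is pinched (pressed on both its long faces at once) (contact force between the fingers and shutter_c1 above 0.5 N and contact force between the fingers and shutter_c2 above 0.5 N).
It also fails if it takes over 53 s, if anything falls off the work surface, if the arm or the gripper's body presses on something with over 40 N, if the wrist force passes 120 N, or if a joint passes its speed limit or range.

## Working session

There is one attempt and no reset: what is moved stays moved. The work goes in short steps, Python scripts to look and compute and a tool call to move; the robot and the scene stay as the last step left them, time stands still between calls to the robot, and variables do not carry over. Pictures are saved under pics/ and viewed, at most 10 in all, crops included, and the job is handed in when it is done.

Besides the shell and the picture viewer there is one more tool, called after "Emit:" as name([rows], argument=value, ...), one row to a line, values as JSON. carry_out: Moves the arm, as the interface text tells. Scaled input: -1 to 1 covers 150 mm each way for a shift and 2 rad each way for a turn. Its arguments: {"type":"object","properties":{"increments":{"type":"array"}},"required":["increments"]}

```bash
mkdir -p pics
python3 - <<'E'
from rig import r,get_image,camera_model
import cv2,numpy as np
s=r.read_state();print(s)
for n in("scene","top"):
    i=get_image(n);cv2.imwrite(f"pics/{n}0.png",i)
    m=camera_model(n);print(n,m["fx"],m["cx"],m["cy"],np.round(m["T"],3).tolist())
E
```

```text
{'time': 0.0, 'joint_pos': array([-1.33300548e+00,  3.20297105e-01,  1.56566038e+00,  9.19856796e-06,
        1.25737745e+00, -1.99937089e-02]), 'qvel': array([-0.00071596,  0.00028426,  0.00061935, -0.00114196, -0.00056485,
       -0.00060356]), 'tau': array([-1.90973983e-04, -4.12463593e+01, -2.31972492e+01,  7.26050092e-02,
        4.55481070e-02, -1.38487308e-04]), 'tcp_pos': array([ 0.146481  , -0.55552002,  0.21312452]), 'ee_rot': array([-3.13985090e+00, -4.35759291e-05,  2.57781679e-01]), 'contact_force': array([ 0.99622151, -0.69591905, -0.71819329]), 'ft_torque': array([-0.00885121,  0.02843948,  0.00696339]), 'gripper_force': 0.0, 'width': 0.09114757261966981}
scene 406.68641732913187 249.50969828401534 194.30675702028495 [[0.618, -0.373, 0.692, -0.469], [-0.786, -0.299, 0.541, -0.947], [0.006, -0.878, -0.478, 0.754], [0.0, 0.0, 0.0, 1.0]]
top 383.59913021850525 256.2034537020284 190.51309090746045 [[0.025, -0.982, 0.186, 0.307], [-1.0, -0.026, -0.002, -0.207], [0.007, -0.186, -0.982, 1.16], [0.0, 0.0, 0.0, 1.0]]
```

View pics/top0.png

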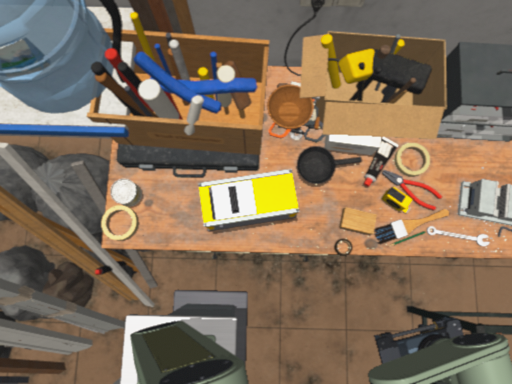

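View pics/scene0.png

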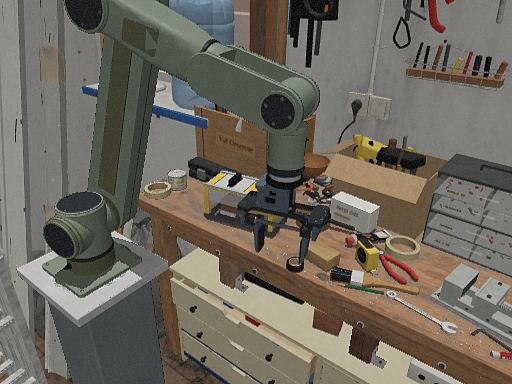

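```bash
cat > h.py <<'E'
from rig import r,get_image,camera_model
import cv2,numpy as np
def cast(m,uv,z):
    T=np.array(m["T"]);uv=np.atleast_2d(uv).astype(float)
    d=np.c_[(uv[:,0]-m["cx"])/m["fx"],(uv[:,1]-m["cy"])/m["fy"],np.ones(len(uv))]@T[:3,:3].T
    return T[:3,3]+d*((z-T[2,3])/d[:,2])[:,None]
def proj(m,P):
    T=np.array(m["T"]);p=(np.atleast_2d(P)-T[:3,3])@T[:3,:3]
    return np.c_[p[:,0]/p[:,2]*m["fx"]+m["cx"],p[:,1]/p[:,2]*m["fy"]+m["cy"]]
E
python3 - <<'E'
from h import *
i=cv2.imread("pics/top0.png");m=camera_model("top")
c=i[155:245,180:320];cv2.imwrite("pics/c.png",cv2.resize(c,None,fx=5,fy=5,interpolation=cv2.INTER_NEAREST))
hsv=cv2.cvtColor(i,cv2.COLOR_BGR2HSV)
y=cv2.inRange(hsv,(24,180,120),(34,255,255));k=np.zeros_like(y);k[160:235,190:310]=1;y*=k
pts=cv2.findNonZero(y)[:,0]
W=cast(m,pts,.125)[:,:2]
rc=cv2.minAreaRect((W*1000).astype(np.float32));print(rc,cv2.boxPoints(rc))
b=cv2.inRange(hsv,(0,0,0),(180,255,60))*k
n,l,st,ce=cv2.connectedComponentsWithStats(b)
for j in range(1,n):
    if st[j,4]>15:print(st[j],ce[j],cast(m,ce[j],.15))
E
```

```text
((484.9278869628906, -187.16055297851562), (96.713623046875, 260.63470458984375), 10.48157787322998) [[ 413.67075   -67.81479 ]
 [ 461.08524  -324.10037 ]
 [ 556.18506  -306.50632 ]
 [ 508.77054   -50.220734]]
[298 160  12  22 195] [303.93846154 169.26153846] [[ 0.56069316 -0.33698936  0.15      ]]
[190 162  68  10 331] [221.19033233 166.03021148] [[ 0.56367099 -0.11258806  0.15      ]]
```

View pics/c.png

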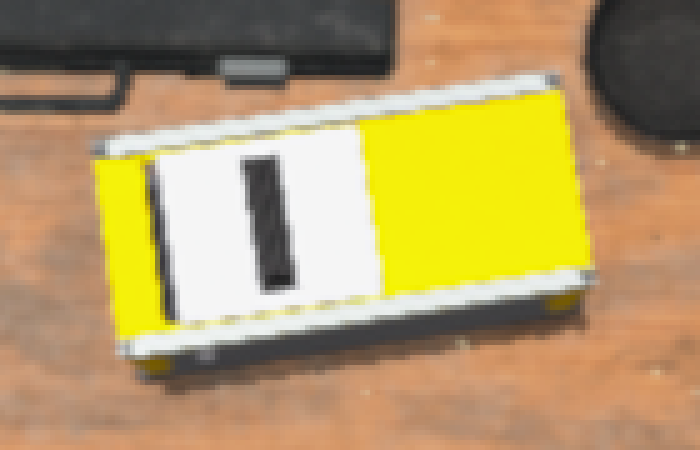

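The yellow guard lies at about px (200–298, 172–228) in the top view, turned +0.18 rad. The shutter's black ridge is at about px (234,199), and a dark gap at its left shows it is slightly open. I'm moving over the guard to measure from closer.

Emit:
carry_out([
  [[0.3,-0.2,-0.2,0,0,0,1],[0.6,-0.45,-0.2,0,0,0,1],[0.95,-0.71,-0.2,0,0,0,1],[0.95,-0.71,-0.2,0,0,0,1]],
])

```text
time: 0.6
tcp_pos: [0.2588, -0.4137, 0.244]
ee_rot: [-3.141, -0.0, 0.263]
contact_force: [-1.3, -0.8, -0.8]
width: 0.0542
gripper_force: 0.0
```

Emit:
carry_out([
  [[0.3,-0.2,-0.2,0,0,0,1],[0.6,-0.45,-0.2,0,0,0,1],[0.95,-0.71,-0.2,0,0,0,1],[0.95,-0.71,-0.2,0,0,0,1]],
])

```text
time: 1.1
tcp_pos: [0.3694, -0.2754, 0.2738]
ee_rot: [-3.141, -0.0, 0.263]
contact_force: [-0.6, -0.4, -0.8]
width: 0.0137
gripper_force: 0.0
```

Emit:
carry_out([
  [[0.3,-0.2,-0.2,0,0,0.0375,1],[0.6,-0.4,-0.2,0,0,0.0375,1],[0.7,-0.71,-0.2,0,0,0.0375,1],[0.7,-0.71,-0.2,0,0,0.0375,1]],
])

```text
time: 1.6
tcp_pos: [0.4422, -0.1469, 0.3037]
ee_rot: [3.142, 0.001, 0.185]
contact_force: [-1.2, 0.1, 0.6]
width: 0.0002
gripper_force: 0.0
```

Run:
```python
from h import *
s=r.read_state();print(s["time"],s["tcp_pos"],s["ee_rot"],s["width"],s["joint_pos"].round(2))
m=camera_model("wrist");i=get_image("wrist");cv2.imwrite("pics/w1.png",i);np.save("w1.npy",m["T"]);print(m)
```

```text
1.6 [ 0.44217184 -0.14693667  0.30369265] [3.14158453e+00 9.26373055e-04 1.85495266e-01] 0.00015093085039441268 [-0.35  0.1   1.63 -0.    1.42  1.04]
{'fx': 321.4318275994677, 'fy': 321.4318275994677, 'cx': 254.41097257140913, 'cy': 193.37104093969694, 'T': array([[ 1.83773640e-01, -9.54339155e-01, -2.35508016e-01,
         5.07483505e-01],
       [-9.82968589e-01, -1.78429861e-01, -4.39947353e-02,
        -1.33990107e-01],
       [-3.57640595e-05,  2.39582055e-01, -9.70876119e-01,
         4.74277541e-01],
       [ 0.00000000e+00,  0.00000000e+00,  0.00000000e+00,
         1.00000000e+00]])}
```

View pics/w1.png

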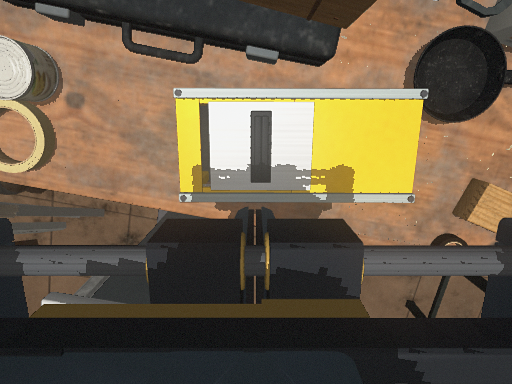

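Run:
```python
from h import *
m=camera_model("wrist");m["T"]=np.load("w1.npy")
g=cast(m,[(174,93.5),(428.5,93.5),(179,198.5),(415.5,198.5)],.133)[:,:2];print(g.round(4))
yd=(g[0]-g[1])+(g[2]-g[3]);yd/=np.linalg.norm(yd);print("yaw",np.arctan2(-yd[0],yd[1]),[np.linalg.norm(g[0]-g[1]),np.linalg.norm(g[2]-g[3])])
xd=np.array([yd[1],-yd[0]]);print("sep",(g[0]+g[1]-g[2]-g[3])@xd/2)
O=g.mean(0)+.055*yd;print("O",O)
for n,p,z in[("ridge",[(250.5,147),(271,147),(261,111),(261,183)],.153),("plateedges",[(210,145),(314,145)],.130),("dark gap",[(200,145)],.125)]:
    w=cast(m,p,z)[:,:2]-O;print(n,np.c_[w@xd,w@yd].round(4).tolist())
```

```text
[[ 0.5124 -0.05  ]
 [ 0.5599 -0.3041]
 [ 0.4038 -0.0691]
 [ 0.4515 -0.3244]]
yaw 0.18482777598798258 [np.float64(0.258496542779886), np.float64(0.25965418556561853)]
sep 0.11028287019776528
O [ 0.47178551 -0.13282065]
ridge [[0.0031, -0.0038], [0.0031, -0.0242], [0.0377, -0.0141], [-0.0335, -0.0144]]
plateedges [[0.0029, 0.0395], [0.0029, -0.0711]]
dark gap [[0.0024, 0.051]]
```

The close view shows the guard squarely: guides at px rows 93 and 198, ridge at px (261,147). That puts O at (0.472,-0.133), yaw 0.185, and the shutter open about 0.016. I'll descend on the ridge's +y side.

Emit:
carry_out([
  [[0.1,-0.12,0.1,0,0,0,1],[0.21,-0.23,0.25,0,0,0,1],[0.21,-0.23,0.5,0,0,0,1],[0.21,-0.23,0.67,0,0,0,1],[0.21,-0.23,0.67,0,0,0,1]],
])

```text
time: 2.28
tcp_pos: [0.4655, -0.1097, 0.2016]
ee_rot: [-3.14, 0.005, 0.18]
contact_force: [-0.3, -0.3, -1.3]
width: 0.0005
gripper_force: 0.0
```

```bash
cat >> h.py <<'E'
O=np.array([.4718,-.1328,.125]);a=.185
G=np.array([[np.cos(a),np.sin(a),0],[-np.sin(a),np.cos(a),0],[0,0,1]])
def st():
    s=r.read_state();print(s["time"],"guard mm",((G@(s["tcp_pos"]-O))*1000).round(1),s["ee_rot"].round(4),"F",(G@s["contact_force"]).round(1))
def pic(n):
    m=camera_model("wrist");cv2.imwrite(f"pics/{n}.png",get_image("wrist"));np.save(n+".npy",m["T"])
if __name__=="__main__":st()
E
python3 h.py; python3 -c "
from h import *
pic('w2')"
```

```text
2.275 guard mm [-2.  23.9 76.6] [-3.1405  0.0046  0.1804] F [-0.3 -0.2 -1.3]
```

View pics/w2.png

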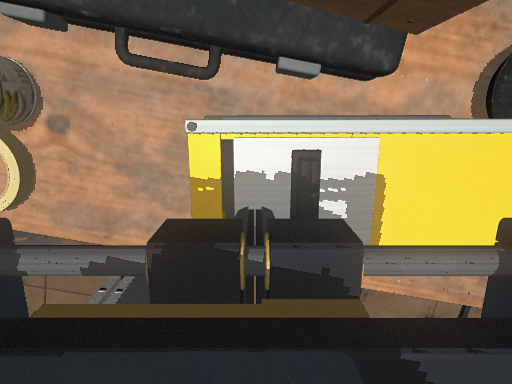

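The fingertips, px (237–275, 210), are on the left (+y) side of the ridge, px (291–321, 150+), with clearance. Descending.

Emit:
carry_out([
  [[0,-0.02,0.15,0,0,0,1],[0,-0.02,0.3,0,0,0,1],[0,-0.02,0.38,0,0,0,1],[0,-0.02,0.42,0,0,0,1],[0,-0.02,0.42,0,0,0,1]],
])

```text
time: 2.95
tcp_pos: [0.4668, -0.1054, 0.1409]
ee_rot: [3.141, -0.001, 0.183]
contact_force: [0.2, 0.0, 0.1]
width: 0.0005
gripper_force: 0.0
```

```bash
python3 h.py
```

```text
2.95 guard mm [ 0.1 27.9 15.9] [ 3.1411e+00 -7.0000e-04  1.8250e-01] F [ 0.2 -0.   0.1]
```

Emit:
carry_out([
  [[0,0.1,0,0,0,0,1],[0,0.2,0,0,0,0,1],[0,0.3,0,0,0,0,1],[0,0.4,0,0,0,0,1],[0,0.5,0,0,0,0,1]],
])

```text
time: 3.58
tcp_pos: [0.4803, -0.1799, 0.1405]
ee_rot: [-3.142, -0.0, 0.182]
contact_force: [-0.0, 2.8, 1.1]
width: 0.0002
gripper_force: 1.0
```

```bash
python3 h.py
```

```text
3.575 guard mm [ -0.3 -47.8  15.5] [-3.1416e+00 -3.0000e-04  1.8240e-01] F [0.5 2.8 1.1]
```

Emit:
carry_out([
  [[0.01,0.1,0,0,0,0,1],[0.01,0.2,0,0,0,0,1],[0.01,0.28,0,0,0,0,1],[0.01,0.3,0,0,0,0,1],[0.01,0.32,0,0,0,0,1]],
])

```text
time: 4.2
tcp_pos: [0.49, -0.2257, 0.1402]
ee_rot: [-3.141, 0.0, 0.183]
contact_force: [-0.7, 1.0, -0.5]
width: 0.0004
gripper_force: 0.8
```

```bash
python3 h.py
```

```text
4.2 guard mm [  0.9 -94.6  15.2] [-3.1411e+00  5.0000e-04  1.8280e-01] F [-0.5  1.1 -0.5]
```

Small steps until the end stop.

Emit:
carry_out([
  [[-0.006,0.01,0,0,0,0,1],[-0.006,0.02,0,0,0,0,1],[-0.006,0.03,0,0,0,0,1],[-0.006,0.03,0,0,0,0,1]],
])

```text
time: 4.7
tcp_pos: [0.4905, -0.2304, 0.1406]
ee_rot: [3.141, -0.001, 0.183]
contact_force: [0.3, 1.0, 0.9]
width: -0.0001
gripper_force: 0.5
```

```bash
python3 h.py
```

```text
4.7 guard mm [  0.4 -99.4  15.6] [ 3.141e+00 -6.000e-04  1.829e-01] F [0.5 0.9 0.9]
```

Emit:
carry_out([
  [[0,0.013,0,0,0,0,1],[0,0.026,0,0,0,0,1],[0,0.026,0,0,0,0,1]],
])

```text
time: 5.08
tcp_pos: [0.4909, -0.2331, 0.1406]
ee_rot: [-3.139, -0.0, 0.182]
contact_force: [0.9, 5.4, 1.4]
width: 0.0006
gripper_force: 2.6
```

```bash
python3 h.py;python3 -c "
from h import *
pic('w3')"
```

```text
5.075 guard mm [   0.4 -102.1   15.6] [-3.1393e+00 -5.0000e-04  1.8210e-01] F [1.9 5.1 1.4]
```

View pics/w3.png

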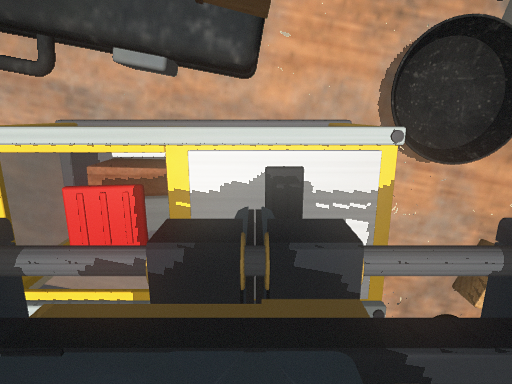

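The force rose to about 5 N with the shutter covering only the plate's right part, so it is on the open stop. The red pad shows at px columns 64–146, top edge at row 186. I'll back off and lift while locating the pad.

Emit:
carry_out([
  [[0,-0.08,0,0,0,0,1],[0,-0.08,-0.1,0,0,0,1],[0,-0.1,-0.25,0,0,0,1],[0,-0.1,-0.3,0,0,0,1]],
])

```text
time: 5.62
tcp_pos: [0.4891, -0.2201, 0.1878]
ee_rot: [3.139, -0.003, 0.183]
contact_force: [-1.2, 0.3, 0.4]
width: 0.0005
gripper_force: 0.0
```

```bash
python3 h.py
python3 - <<'E'
from h import *
m=camera_model("wrist");m["T"]=np.load("w3.npy")
w=cast(m,[(64,186),(146,186)],.115);print(((w-O)@G.T*1000).round(1))
w=cast(m,[(187,200),(381,200)],.13);print("plate",((w-O)@G.T*1000).round(1))
E
```

```text
5.625 guard mm [  1.  -89.   62.8] [ 3.1385e+00 -3.1000e-03  1.8310e-01] F [-1.1  0.6  0.4]
[[ 23.7  17.8 -10. ]
 [ 23.5 -33.5 -10. ]]
plate [[  18.4  -62.     5. ]
 [  18.  -175.2    5. ]]
```

Emit:
carry_out([
  [[0,-0.2,0,0,0,0,1],[0,-0.4,0,0,0,0,1],[0,-0.5,0,0,0,0,1],[0,-0.55,0,0,0,0,1],[0,-0.55,0,0,0,0,1]],
])

```text
time: 6.25
tcp_pos: [0.4734, -0.1384, 0.1855]
ee_rot: [3.141, -0.0, 0.183]
contact_force: [0.2, 0.8, 0.4]
width: 0.0003
gripper_force: 0.0
```

Emit:
carry_out([
  [[0,0,0.15,0,0,0,1],[0,0,0.3,0,0,0,1],[0,0,0.4,0,0,0,1],[0,0,0.4,0,0,0,1]],
])

```text
time: 6.75
tcp_pos: [0.4727, -0.1385, 0.1245]
ee_rot: [-3.141, 0.002, 0.182]
contact_force: [-0.0, -0.4, 0.2]
width: 0.0008
gripper_force: 0.0
```

```bash
python3 h.py;python3 -c "
from h import *
pic('w4')"
```

```text
6.75 guard mm [-0.2 -5.8 -0.5] [-3.1407e+00  2.1000e-03  1.8230e-01] F [-0.1 -0.4  0.2]
```

View pics/w4.png

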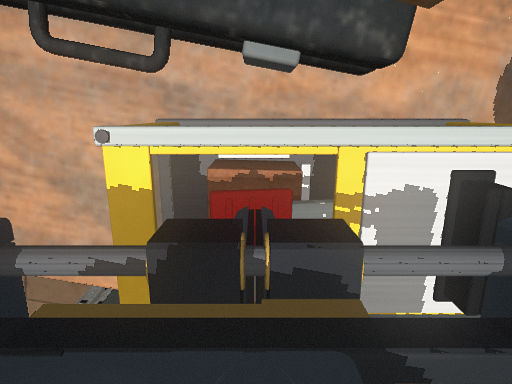

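The tips at px (256,210) are centred over the red pad, inside the window. Pressing.

Emit:
carry_out([
  [[0,0,0.05,0,0,0,1],[0,0,0.09,0,0,0,1],[0,0,0.13,0,0,0,1],[0,0,0.17,0,0,0,1],[0,0,0.2,0,0,0,1]],
])

```text
time: 7.42
tcp_pos: [0.4732, -0.1381, 0.0952]
ee_rot: [-3.141, -0.0, 0.183]
contact_force: [-0.2, 0.6, 2.3]
width: 0.0006
gripper_force: 1.1
```

Emit:
carry_out([
  [[0,0,0.01,0,0,0,1],[0,0,0.02,0,0,0,1],[0,0,0.02,0,0,0,1]],
])

```text
time: 7.8
tcp_pos: [0.4731, -0.1385, 0.0923]
ee_rot: [3.141, 0.0, 0.183]
contact_force: [0.5, 0.3, 1.3]
width: 0.0003
gripper_force: 0.0
```

```bash
python3 h.py
```

```text
7.8 guard mm [  0.2  -5.9 -32.7] [3.141e+00 3.000e-04 1.831e-01] F [0.6 0.2 1.3]
```

Emit:
carry_out([
  [[0,0,0.01,0,0,0,1],[0,0,0.02,0,0,0,1],[0,0,0.02,0,0,0,1]],
])

```text
time: 8.18
tcp_pos: [0.4731, -0.1384, 0.0902]
ee_rot: [3.141, -0.0, 0.183]
contact_force: [-1.7, 0.7, 8.4]
width: 0.0001
gripper_force: 3.9
```

Emit:
carry_out([
  [[0,0,0.01,0,0,0,1],[0,0,0.015,0,0,0,1],[0,0,0.015,0,0,0,1]],
])

```text
time: 8.55
tcp_pos: [0.4731, -0.1385, 0.0902]
ee_rot: [3.141, -0.001, 0.183]
contact_force: [-7.1, 2.4, 22.9]
width: 0.0003
gripper_force: 11.9
```

```bash
python3 h.py
```

```text
8.55 guard mm [  0.3  -5.8 -34.8] [ 3.1406e+00 -9.0000e-04  1.8290e-01] F [-6.5  3.7 22.9]
```

The lever is hard down on the block: 23 N with no further travel, pad at z -34.8 mm. Next I lift and cross to the ridge's far side.

Emit:
carry_out([
  [[0,0,0.0,0,0,0,1],[0,0,-0.2,0,0,0,1],[0,0,-0.45,0,0,0,1],[0,0,-0.65,0,0,0,1],[0,0,-0.65,0,0,0,1]],
])

```text
time: 9.18
tcp_pos: [0.4746, -0.1389, 0.1866]
ee_rot: [3.139, -0.005, 0.183]
contact_force: [0.7, -0.5, 0.6]
width: -0.0001
gripper_force: 0.0
```

Emit:
carry_out([
  [[0,0.25,0,0,0,0,1],[0,0.5,0,0,0,0,1],[0,0.75,0,0,0,0,1],[0,0.96,0,0,0,0,1],[0,0.96,0,0,0,0,1]],
])

```text
time: 9.8
tcp_pos: [0.4988, -0.2813, 0.1825]
ee_rot: [-3.14, 0.002, 0.18]
contact_force: [-0.7, -0.2, 0.4]
width: 0.0005
gripper_force: 0.0
```

```bash
python3 h.py;python3 -c "
from h import *
pic('w5')"
```

```text
9.8 guard mm [  -0.8 -150.9   57.5] [-3.1401e+00  2.4000e-03  1.8030e-01] F [-0.7 -0.1  0.4]
```

View pics/w5.png

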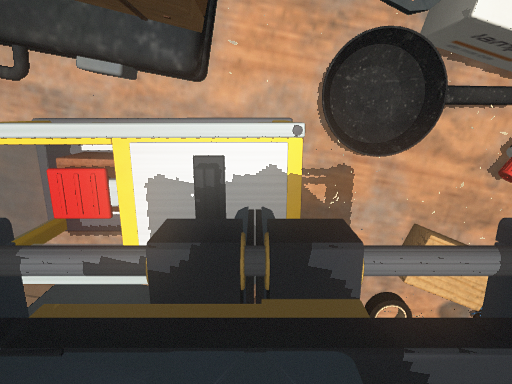

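The pad stays down (px 48–112, 168–219), the shutter is still open, and the tips are clear on the ridge's right side. Descending, then pushing shut.

Emit:
carry_out([
  [[0,0,0.12,0,0,0,1],[0,0,0.22,0,0,0,1],[0,0,0.28,0,0,0,1],[0,0,0.28,0,0,0,1]],
])

```text
time: 10.35
tcp_pos: [0.4989, -0.2792, 0.1419]
ee_rot: [-3.14, 0.001, 0.183]
contact_force: [-0.4, -0.5, 0.6]
width: 0.0003
gripper_force: 0.0
```

```bash
python3 h.py
```

```text
10.35 guard mm [  -0.3 -148.9   16.9] [-3.1404e+00  1.4000e-03  1.8320e-01] F [-0.5 -0.4  0.6]
```

Emit:
carry_out([
  [[0,-0.08,0.005,0,0,0,1],[0,-0.2,0.005,0,0,0,1],[0,-0.34,0.005,0,0,0,1],[0,-0.48,0.005,0,0,0,1],[0,-0.6,0.005,0,0,0,1]],
])

```text
time: 10.98
tcp_pos: [0.483, -0.1898, 0.1423]
ee_rot: [3.141, -0.001, 0.184]
contact_force: [2.1, -1.2, 0.1]
width: 0.0004
gripper_force: 1.0
```

```bash
python3 h.py
```

```text
10.975 guard mm [  0.5 -58.1  17.3] [ 3.141e+00 -1.000e-03  1.835e-01] F [ 1.8 -1.6  0.1]
```

Emit:
carry_out([
  [[0,-0.09,0,0,0,0,1],[0,-0.17,0,0,0,0,1],[0,-0.23,0,0,0,0,1],[0,-0.25,0,0,0,0,1],[0,-0.255,0,0,0,0,1]],
])

```text
time: 11.6
tcp_pos: [0.4759, -0.1538, 0.1419]
ee_rot: [3.142, 0.0, 0.183]
contact_force: [1.2, -1.5, 1.0]
width: 0.0003
gripper_force: 0.8
```

```bash
python3 h.py
```

```text
11.6 guard mm [  0.1 -21.3  16.9] [3.1415e+00 5.0000e-04 1.8290e-01] F [ 0.9 -1.7  1. ]
```

Emit:
carry_out([
  [[0,-0.013,0,0,0,0,1],[0,-0.026,0,0,0,0,1],[0,-0.04,0,0,0,0,1],[0,-0.04,0,0,0,0,1]],
])

```text
time: 12.1
tcp_pos: [0.4748, -0.1481, 0.1419]
ee_rot: [3.141, 0.0, 0.183]
contact_force: [-0.3, -2.5, 0.9]
width: 0.0007
gripper_force: 1.6
```

```bash
python3 h.py
```

```text
12.1 guard mm [  0.2 -15.6  16.9] [3.1409e+00 4.0000e-04 1.8310e-01] F [-0.8 -2.4  0.9]
```

Emit:
carry_out([
  [[0,-0.01,0,0,0,0,1],[0,-0.02,0,0,0,0,1],[0,-0.02,0,0,0,0,1]],
])

```text
time: 12.48
tcp_pos: [0.4749, -0.148, 0.142]
ee_rot: [3.135, 0.0, 0.185]
contact_force: [0.6, -12.0, -1.2]
width: 0.0009
gripper_force: 5.8
```

```bash
python3 h.py
```

```text
12.475 guard mm [  0.2 -15.5  17. ] [3.1349e+00 1.0000e-04 1.8450e-01] F [ -1.6 -11.9  -1.2]
```

The shutter is on the shut stop: 12 N and no travel. Back off, lift and check.

Emit:
carry_out([
  [[0,0.05,0,0,0,0,1],[0,0.1,0,0,0,0,1],[0,0.1,-0.2,0,0,0,1],[0,0.1,-0.5,0,0,0,1],[0,0.1,-0.9,0,0,0,1]],
])

```text
time: 13.1
tcp_pos: [0.4762, -0.159, 0.277]
ee_rot: [-3.139, 0.003, 0.183]
contact_force: [1.0, -0.5, -0.9]
width: 0.0001
gripper_force: 0.0
```

Emit:
carry_out([
  [[-0.2,0,0,0,0,0,1],[-0.4,0,0,0,0,0,1],[-0.4,0,0,0,0,0,1],[-0.4,0,0,0,0,0,1]],
])

```text
time: 13.6
tcp_pos: [0.4187, -0.1704, 0.2769]
ee_rot: [-3.141, -0.001, 0.183]
contact_force: [0.7, 0.3, 0.2]
width: 0.0002
gripper_force: 0.0
```

```bash
python3 h.py;python3 -c "
from h import *
pic('w6')"
```

```text
13.6 guard mm [-59.1 -27.2 151.9] [-3.1412e+00 -7.0000e-04  1.8260e-01] F [0.8 0.2 0.2]
```

View pics/w6.png

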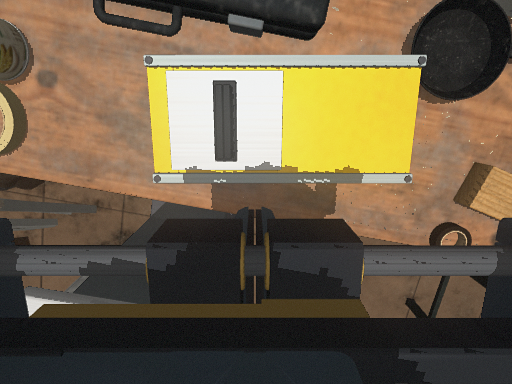

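The shutter, px (166–283), fully covers the window with no dark gap left. The arm is clear of everything, so I'm handing in.

```bash
python3 -c "
from rig import r
print(r.sign_off())"
```

```text
the job is handed in; nothing more can be done
None
```

The job is handed in, with no verdict returned: the shutter was pushed to its open stop, the lever pressed hard onto the block (23 N, no further travel), and the shutter pushed back to its shut stop; the last picture shows the window covered and the arm clear.

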